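# Kit the panel timers into stack-and-nest trays

## Task

Pack every panel timer standing loose on the bench into its own tray, building the trays up as one tower on the metal docking plate: take the trays one at a time from the top of the nested stack, without pulling the next one up with it, turn each so that all its lugs drop fully into the pockets of what is below (dock or tray), and lay one timer flat in each tray before the next goes on. Finally set the flat cover with its lugs down level in the pockets of the top tray. Leave the spare trays nested where they stand and do not disturb the screwdriver or the tape.

Things in the scene. Friction and masses are not known exactly. Their poses are not given: they have to be found in the camera images.
- dock: Aluminium plate fixed to the bench, 84 x 200 x 6 mm, long along y; origin under its centre. Pockets at its ends (y = 65 to 83 mm), floor z = 20, cheeks to z = 28: one in the middle of the +y end (22 mm wide), two at the sides of the -y end. A tray sits in it turned HALF A TURN (tray y opposite to dock y), origin 20 mm above the dock's; the other way round its lugs ride on the cheeks.
- tray_3: TOP tray of the nest at the start. Plain grey tray, 64 mm wide (x), 174 long (y), 67 high, 0.12 kg; origin under its centre. Floor 4 mm thick, 58 x 108 mm inside. The long sides, x = +-32, are upright and only 22 mm high: grip across x by these. The end walls lean outward. Lugs 6 mm thick, flush with the underside, reach out to y = +-80: TWO at the +y end (x = +-23.5, 13 wide), ONE at -y (x = 0, 18 wide).
- tray_2: Second tray from the top, same as tray_3. Stacking: high in its end walls a tray has pockets, floor z = 60, out to y = +-82.5: ONE in the middle of the +y end (x = 0, 22 wide), TWO at the sides of the -y end. A tray turned HALF A TURN to the one below (y opposite) drops its lugs into them: origin 60 mm higher, 2 mm play, clear of a timer inside. So the trays of the tower alternate.
- tray_1: Third tray from the top, same as tray_3, used only if there are three timers. Nesting: the end walls have slots above the lugs; a tray of the SAME heading nests in the one below, origin 26 mm higher, 2 to 4 mm play. Only about 4 mm of height lies between the side of one tray and that of the next: fingers that reach more than 4 mm below a tray's underside grip the next one too.
- tray_0: Bottom tray of the nest, same as tray_3, standing loose on the 2.5 mm thick green mat; always a spare.
- cover: Flat grey cover lying on the bench, 64 x 130 x 4 mm, long along y, 0.1 kg; origin under its centre. Grip ridge on top, 20 mm wide in x, 80 long in y, up to z = 27: grip across x. Lugs as on the trays, flush with the underside: two at the +y end, one at -y. It closes a tray turned half a turn to it (y opposite), origin 60 mm above that tray's.
- unit_0: Panel timer, beige block 44 mm wide (x; 47 at its front flange), 84 long (y) with knob and plug, 48 high, 0.11 kg, lying on its side; origin under its centre. Body from y = -25 to +31 mm. Grip from above across x, higher than the tray's 22 mm sides. It fits lying along the tray either way round, origin 4 mm above the tray's. Two or three are present.
- unit_1: Panel timer like unit_0. Two or three are present.
- unit_2: Panel timer like unit_0. Two or three are present.
- driver: Screwdriver lying on the bench, 185 mm long, a bystander; origin at its middle.
- tape: Roll of green masking tape lying flat, 105 mm across, 21 mm high, a bystander.
Mind the look-alikes: they are no part of the job. What is shaped like the unit_0 but orange is not meant.

How it is judged:
By the outcome, as a careful person would: the job done as asked, in the order asked, and still so for the second after the job is handed in, with the robot touching nothing.
Of unit_0, unit_1, unit_2 only 2 to 3 are there at a start; the rules pass over those that are not, and their reading is None.
At some moment in a run one of unit_0, unit_1, unit_2, cover may be knocked a few centimetres aside while the robot is not near it.
It also fails if it takes over 210 s, if anything falls off the work surface, if the arm or the gripper's body presses on something with over 40 N, if the wrist force passes 120 N, or if a joint passes its speed limit or range.

## Robot

A 6-joint arm with a two-finger parallel gripper is mounted at the origin on a cart in front of the work surface, level with it; the furniture and walls round the work are solid. World frame = base frame: x ahead of the robot, y to its left, z up, the work surface at z = 0. Lengths are in m, angles in rad, forces in N, time in s.
With the tool pointing down it reaches from about 0.375 to 0.975 m from the base axis. Payload 3.8 kg.
Tool frame: the origin (TCP) lies on the centre line of the jaws, within the pads' length; the fingertips stand 14 mm ahead of it and the grasp point (between the pads) lies 5 mm behind it; z points along the fingers, y is the line along which they close (so a half turn about z gives the same grasp; the last joint's range is limited). The gripper opens to 85 mm and grips with 20 to 120 N. Pads are 22 mm wide; open, the fingers measure 114 mm over their backs; the gripper's body (76 mm by 85 mm) begins 54 mm behind the grasp point. The pads swing forward as they close: fully open they stand 13 mm farther back than shut.
Start: joints at [1.154, 0.264, 1.604, -0, 1.274, -0.037], TCP at [0.25, 0.627, 0.245] pointing down, gripper open.
Joint ranges: [-2.63, 2.63], [-0.94, 2.18], [0.31, 2.57], [-1.31, 4.45], [0, 2.66], [-2.55, 2.55]. Speed limits (rad/s): [2.57, 2.57, 3.14, 3.14, 3.14, 3.14].

## Interface

Orientations are given as a rotation vector (axis times angle).
In Python, from workcell import bot, eyes, spot_in gives the robot as it stands.
- The arm moves only by the tool carry_out, never from a script. Its argument "series" is text: rows parted by semicolons, each of 4 numbers parted by spaces: the shift along the world's x, y, z in m, then the turn about the world's z in degrees. In form: tx ty tz roll; .... A call has 1 to 20 rows; each row shifts and turns the commanded pose from where the row before left it; what a row does not reach is not made up. A row lasts 1/8 s, in which the tool goes at most 62.5 mm and 10.7 degrees, less where a joint would pass 70% of its speed; a pose out of reach is approached as far as the arm can. A call is refused whole if a number of a shift passes 0.0625 or a number of a turn 10.7, either way. A call with a gripper value outside its range is refused whole. "jaw" is the gripper command: -1 is shut, 1 is fully open, values between are in proportion, set as the call begins (left out, the last holds). The fingers move at their own pace and stop on an object; "grip_force" is the grip in N (left out, the last holds). Time passes only in rows, so rows that do not move let the fingers close. It gives the time, the measured TCP pose, the force, the opening and the grip force at its end, in the units of the state.
- bot.read_state(): the state, without advancing time (a new reading comes with each control period).
- eyes.read_camera(name): name is "side" or "top"; returns (picture, depth): 480x640x3 uint8, blue, green, red; 480x640 float32, m along the optical axis (not along the pixel's ray), 0 where there is no reading.
- eyes.get_calibration(name): a dict with "K" (3x3 intrinsics, pixels), "position" and "rotation" of the camera in the world. Camera axes: x right, y down, z forward; pixel columns grow to the right and rows downward; lengths in m; the calibration is good to about 2 mm. A picture is of the moment at which its call begins. get_calibration takes no time and is no camera call.
- bot.finish_job(): hands the job in; it is judged then, once.
Trained networks look in the newest picture that a camera, given by its name, has taken for a name from the list of things; names that differ only in an ending like _2 or _b are one class to them, and where a whole thing is asked for, a point or a joint stands for the part that bears it (a point fixed in the world has none). Each returns a list of dicts, best first, with "score" (0 to 1); they miss things now and then, are a little off and sometimes report something else, mostly with a low value. They report only what shows in the picture. A call takes as long as a camera call. They do not tell look-alikes from the thing itself.
- spot_in(camera, target): "rect" ([centre column, centre row, width, height] in pixels, round what is visible of it).
The state is a dict: "time": time; "q": joint angles; "joint_vel": joint speeds; "joint_torque": joint torques, N m; "tool_pos": TCP position; "tcp_rot": TCP orientation; "wrist_force": force on the tool from outside, world axes, zero at the start; "torque": the same for the moment, N m; "width": opening from 0.0 (shut) to 1.0 (fully open); "grip_force": force on a finger pad.
Only numpy, scipy, OpenCV 4.12 (cv2) and the standard library are available. Lean on these libraries where they do the work, as an engineer would, in place of code of your own. Each camera call takes 0.05 s, during which the arm holds its last target. There are 200 camera calls.

## Working session

There is one attempt and no reset: what is moved stays moved. The work goes in short steps, Python scripts to look and compute and a tool call to move; the robot and the scene stay as the last step left them, time stands still between calls to the robot, and variables do not carry over. Pictures are saved under pics/ and viewed, at most 15 in all, crops included, and the job is handed in when it is done.

Besides the shell and the picture viewer there is one more tool, called as name(argument=value, ...) on one line, values as JSON. carry_out: Moves the arm, as the interface text tells. Its arguments: {"type":"object","properties":{"series":{"type":"string"},"jaw":{"type":"number"},"grip_force":{"type":"number"}},"required":["series"]}

```bash
mkdir -p pics; ls
cat > h.py <<'E'
import numpy as np, cv2
from workcell import bot, eyes, spot_in
def cam(n):
    p,d=eyes.read_camera(n); c=eyes.get_calibration(n)
    K=np.array(c["K"]);t=np.array(c["position"]);R=np.array(c["rotation"])
    if R.size!=9: R=cv2.Rodrigues(R.astype(float))[0]
    v,u=np.mgrid[:480,:640]
    P=np.stack([(u-K[0,2])/K[0,0]*d,(v-K[1,2])/K[1,1]*d,d],-1)@R.T+t
    P[d==0]=np.nan
    return p,d,P
E
python3 - <<'E'
from h import *
print(bot.read_state())
for n in("top","side"):
    p,d,P=cam(n); cv2.imwrite(f"pics/{n}0.png",p); np.savez(f"/tmp/{n}0.npz",p=p,P=P)
    print(n,eyes.get_calibration(n))
    for t in("dock","tray_3","cover","unit_0","driver","tape"):
        for o in spot_in(n,t):
            u,v=map(int,o["rect"][:2]); print(t,np.round(o["rect"]),round(o["score"],2),np.round(P[min(v,479),min(u,639)],3))
E
```

```text
pics
{'time': 0.0, 'q': array([ 1.15409865e+00,  2.64790528e-01,  1.60537260e+00, -1.70402450e-05,
        1.27368472e+00, -3.68965950e-02]), 'joint_vel': array([-1.39778994e-04, -3.69621207e-04,  1.25579743e-03, -7.45010375e-04,
       -7.22806097e-05,  1.85508034e-03]), 'joint_torque': array([-1.57053215e-03, -5.15110874e+01, -3.67310321e+01,  7.04647869e-05,
        1.30487923e-02, -3.57831141e-05]), 'tool_pos': array([0.24997004, 0.62626121, 0.24393755]), 'tcp_rot': array([-0.59291008, -3.08463351,  0.00345694]), 'wrist_force': array([ 0.03579427, -0.3900137 ,  0.27483514]), 'torque': array([ 0.00510295,  0.01406543, -0.05049124]), 'grip_force': 0.0, 'width': 0.9950570417025283}
top {'K': array([[548.9359872 ,   0.        , 322.76810175],
       [  0.        , 548.9359872 , 242.16360246],
       [  0.        ,   0.        ,   1.        ]]), 'position': array([ 0.36150489, -0.03142793,  1.26460178]), 'rotation': array([-2.10470581,  2.16202671, -0.21359985])}
dock [148. 260.  52.  87.] 0.62 [0.55  0.326 0.079]
dock [270. 287.  88.  45.] 0.57 [0.492 0.07  0.007]
tray_3 [149. 263.  
[... 992 characters left out ...]
3.  54.  73.] 0.57 [0.494 0.078 0.006]
tray_3 [305. 403. 101.  43.] 0.96 [0.534 0.348 0.059]
tray_3 [305. 380. 106.  54.] 0.94 [0.54  0.321 0.084]
tray_3 [307. 367. 109.  49.] 0.84 [0.541 0.293 0.085]
tray_3 [306. 392. 100.  55.] 0.84 [0.535 0.346 0.087]
cover [321. 226.  59.  27.] 0.89 [ 0.586 -0.224  0.017]
cover [306. 395. 102.  49.] 0.75 [0.533 0.347 0.082]
unit_0 [380. 219.  14.  24.] 0.94 [ 0.429 -0.242  0.046]
unit_0 [377. 244.  20.  30.] 0.93 [ 0.434 -0.135  0.039]
unit_0 [332. 248.  31.  31.] 0.88 [ 0.542 -0.092  0.045]
unit_0 [339. 190.  18.  20.] 0.56 [ 0.555 -0.376  0.042]
driver [239. 328.  64.  48.] 0.71 [0.7   0.169 0.019]
tape [292. 183.  32.  24.] 0.65 [ 0.707 -0.462  0.002]
```

Run:
```python
import cv2
p=cv2.imread("pics/top0.png"); cv2.imwrite("pics/top0c.png",cv2.resize(p[150:350,110:520],(800,390),interpolation=cv2.INTER_CUBIC))
```

```text
(no output)
```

View pics/top0c.png

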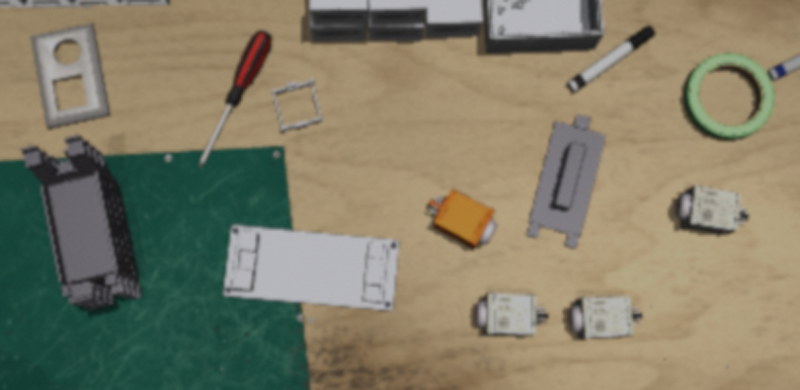

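View pics/side0.png

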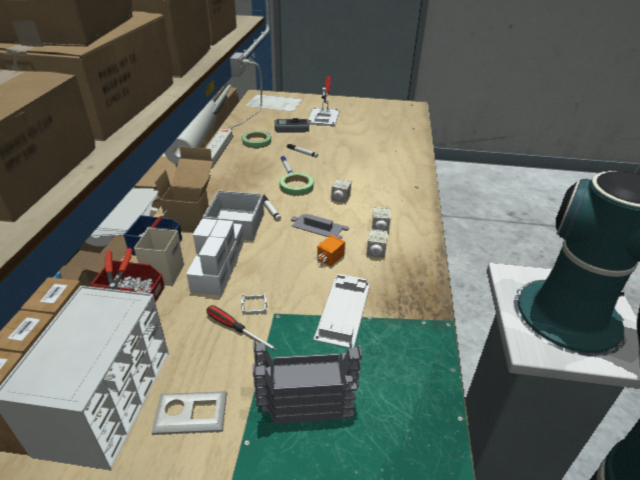

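The top view (crop) shows the nest on the left (long axis roughly along world x), the white dock in the centre, the cover near crop (568,180), and the orange look-alike at (463,217). The three beige timers are at (510,315), (603,317) and (712,210). Next I'll take height maps for exact poses.

```bash
cat >> h.py <<'E'
def raster(P,p,c,s=0.26,n=400):
    """top-down height/colour map around c, pixel: col=-y,row=-x"""
    z=np.full((n,n),np.nan);im=np.zeros((n,n,3),np.uint8)
    Q=P.reshape(-1,3);C=p.reshape(-1,3);ok=np.isfinite(Q[:,2]);Q=Q[ok];C=C[ok]
    u=((c[1]-Q[:,1])/s*n+n/2).astype(int);v=((c[0]-Q[:,0])/s*n+n/2).astype(int)
    ok=(u>1)&(v>1)&(u<n-2)&(v<n-2)&(Q[:,2]<0.25);u,v,Q,C=u[ok],v[ok],Q[ok],C[ok]
    for i in np.argsort(Q[:,2]):
        im[v[i]-1:v[i]+2,u[i]-1:u[i]+2]=C[i]; z[v[i]-1:v[i]+2,u[i]-1:u[i]+2]=Q[i,2]
    return z,im
def hc(z,lo,hi):
    g=np.nan_to_num((z-lo)/(hi-lo)).clip(0,1);return cv2.applyColorMap((g*255).astype(np.uint8),cv2.COLORMAP_JET)
def rect(P,m):
    Q=P[m][:,:2].astype(np.float32); r=cv2.minAreaRect(Q*1000)
    return np.round(r[0],1),np.round(r[1],1),round(r[2],1),len(Q)
E
python3 - <<'E'
from h import *
D={n:np.load(f"/tmp/{n}0.npz") for n in("top","side")}
rows=[]
for c,lo,hi in(((.54,.315),.05,.16),((.49,.075),-.01,.04),((.58,-.23),-.01,.04)):
    t=[]
    for n in D:
        z,im=raster(D[n]["P"],D[n]["p"],c,.26,270); t.append(hc(z,lo,hi))
    rows.append(np.vstack(t))
cv2.imwrite("pics/maps.png",np.hstack(rows)[:600,:800])
for n in D:
    P=D[n]["P"];p=D[n]["p"].astype(int)
    x,y,z=P[...,0],P[...,1],P[...,2]
    near=lambda a,b,r:np.hypot(x-a,y-b)<r
    for a,b in((.545,-.39),(.43,-.26),(.43,-.155)):
        print(n,"unit",rect(P,near(a,b,.05)&(z>.038)&(z<.056)),np.nanmedian(z[near(a,b,.012)]))
    print(n,"ridge",rect(P,near(.584,-.231,.07)&(z>.018)&(z<.034)))
    print(n,"cover",rect(P,near(.584,-.231,.09)&(z>.0)&(z<.034)&(p.max(-1)<125)))
    print(n,"dock hi",rect(P,near(.49,.075,.12)&(z>.014)&(z<.035)), "lo",rect(P,near(.49,.075,.12)&(z>-.002)&(z<.035)&(p.min(-1)>150)))
    print(n,"nest floor",rect(P,near(.54,.315,.1)&(z>.076)&(z<.092)),"ends",rect(P,near(.54,.315,.13)&(z>.135)&(z<.16)))
E
```

```text
top unit (array([ 545.1, -398. ]), array([65.4, 47.2]), 79.5, 504) 0.04330480603453912
top unit (array([ 423. , -264.4]), array([44.7, 65.1]), 1.6, 509) 0.043981995109988015
top unit (array([ 429.8, -155.3]), array([64.5, 46.4]), 87.6, 532) 0.043488687774601686
top ridge (array([ 591.7, -238.3]), array([20.4, 79.9]), 72.2, 299)
top cover (array([ 591.4, -237.1]), array([ 61.4, 157.7]), 73.0, 670)
top dock hi (array([492.3,  70. ]), array([175.9,  68.3]), 83.3, 618) lo (array([492.6,  69.1]), array([197.3,  82.8]), 83.5, 2805)
top nest floor (array([534.6, 314.9]), array([174. ,  63.6]), 12.9, 1623) ends (array([534.8, 314.9]), array([174. ,  64.4]), 13.5, 292)
side unit (array([ 549.9, -396.7]), array([69.9, 46.2]), 79.9, 195) 0.046283457498139224
side unit (array([ 427.8, -262. ]), array([45.5, 68.9]), 1.9, 243) 0.04652899542645905
side unit (array([ 433.7, -155.5]), array([69.2, 45.7]), 87.4, 288) 0.04600711989439876
side ridge (array([ 595.2, -236.3]), array([25.6, 78.3]), 76.2, 188)
side cover (array([ 593.5, -227.9]), array([ 57.1, 158.7]), 84.6, 310)
side dock hi (array([495.6,  70.5]), array([178.8,  68.4]), 83.3, 734) lo (array([518.5,  66.6]), array([203.2, 174.6]), 85.5, 2571)
side nest floor (array([537.1, 316.7]), array([173.2,  66.2]), 12.7, 2376) ends (array([536.5, 317.1]), array([173.7,  64.7]), 12.2, 452)
```

View pics/maps.png

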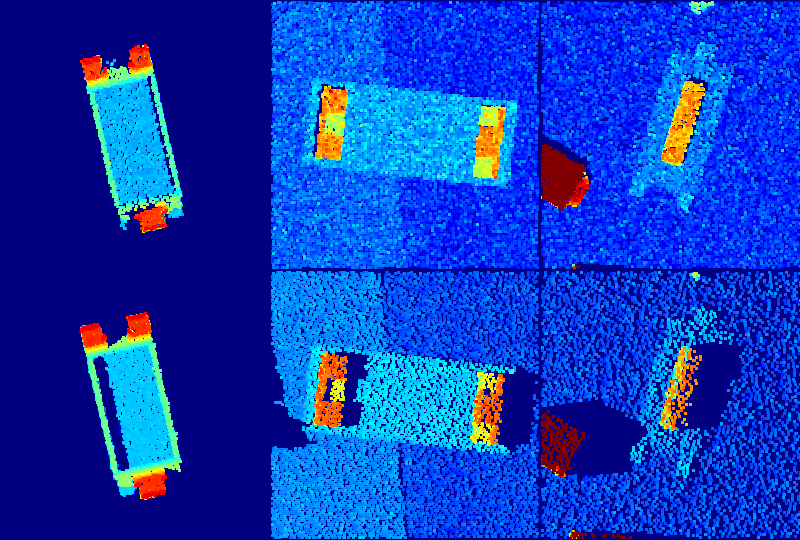

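Readings: dock +y heading is 83.3° at (494, 70) mm. The nest's +y heading is 13° at (536, 316). The cover heading is 162.2° at (593, -237). The cameras disagree by about 3 mm, so I'll move over the nest and calibrate against the gripper.

carry_out(series="0.036 -0.039 0 4.35;0.036 -0.039 0 4.35;0.036 -0.039 0 4.35;0.036 -0.039 0 4.35;0.036 -0.039 0 4.35;0.036 -0.039 0 4.35;0.036 -0.039 0 4.35;0.034 -0.037 0 4.35;0 0 0 0;0 0 0 0", jaw=1, grip_force=50)

```text
time: 1.95
tool_pos: [0.5361, 0.3169, 0.2452]
tcp_rot: [0.354, -3.121, -0.001]
wrist_force: [-0.8, -0.1, -0.2]
width: 1.002
grip_force: 0.0
```

Run:
```python
from h import *
s=bot.read_state();print(s["q"],s["tool_pos"],s["tcp_rot"])
ims=[]
for n in("top","side"):
    p,d,P=cam(n); np.savez(f"/tmp/{n}1.npz",p=p,P=P)
    x,y,z=P[...,0],P[...,1],P[...,2]
    m=(np.hypot(x-.536,y-.316)<.1)&(z>.17)&(z<.4)
    print(n,m.sum(),np.round(np.nanpercentile(z[m],[0,1,5,50]),3))
    for a,b in((.2,.225),(.225,.25),(.25,.28),(.28,.32),(.32,.36)):
        k=m&(z>a)&(z<b)
        if k.sum()>10: print(a,b,rect(P,k))
    ims.append(p)
cv2.imwrite("pics/g1.png",np.hstack([cv2.resize(ims[0][170:330,90:250],(400,400)),cv2.resize(ims[1][200:460,180:440],(400,400))]))
```

```text
[ 4.93524544e-01  1.66393345e-01  1.72136464e+00  6.41776153e-04
  1.25407207e+00 -1.30366557e+00] [0.53613103 0.31690279 0.24522455] [ 3.54497047e-01 -3.12107809e+00 -7.50930299e-04]
top 1155 [0.247 0.258 0.291 0.342]
0.25 0.28 (array([537.9, 266.7]), array([ 3.7, 14.2]), 41.9, 30)
0.28 0.32 (array([535.1, 316.4]), array([ 34.6, 147.4]), 13.5, 328)
0.32 0.36 (array([524.1, 311.8]), array([ 47.7, 143.2]), 23.5, 466)
side 3012 [0.245 0.253 0.269 0.351]
0.225 0.25 (array([526.4, 365.9]), array([19.5,  3.1]), 10.6, 15)
0.25 0.28 (array([542.9, 327.7]), array([ 20.9, 101.6]), 24.3, 160)
0.28 0.32 (array([532.1, 341.8]), array([ 33.4, 101. ]), 13.1, 414)
0.32 0.36 (array([531.6, 347.2]), array([38.8, 86.3]), 10.7, 1010)
```

View pics/g1.png

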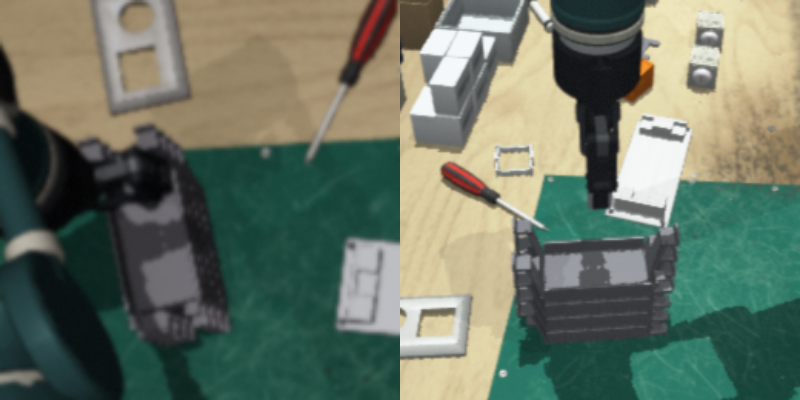

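The side view shows the open gripper centred over the nest. Open fingertips sit about 1 mm ahead of the TCP, so I'll allow for the swing. Next I lower and grip.

carry_out(series="0 0 -0.04 0;0 0 -0.04 0;0 0 -0.035 0;0 0 -0.025 0;0 0 -0.0147 0;0 0 0 0;0 0 0 0")

```text
time: 2.92
tool_pos: [0.537, 0.3178, 0.0919]
tcp_rot: [-0.357, 3.119, 0.001]
wrist_force: [0.2, 0.1, 0.1]
width: 1.001
grip_force: 0.0
```

carry_out(series="0 0 0 0;0 0 0 0;0 0 0 0;0 0 0 0;0 0 0 0;0 0 0 0;0 0 0 0;0 0 0 0", jaw=-1, grip_force=50)

```text
time: 3.92
tool_pos: [0.5374, 0.3175, 0.0925]
tcp_rot: [-0.356, 3.119, 0.002]
wrist_force: [-1.3, 1.0, 6.7]
width: 0.735
grip_force: 55.5
```

carry_out(series="0 0 0.01 0;0 0 0.01 0;0 0 0.01 0;0 0 0.01 0;0 0 0.015 0;0 0 0.015 0;0 0 0.02 0;0 0 0.02 0;0 0 0.02 0;0 0 0 0;0 0 0 0")

```text
time: 5.3
tool_pos: [0.536, 0.3167, 0.2202]
tcp_rot: [0.357, -3.121, 0.0]
wrist_force: [-0.3, -0.7, -2.2]
width: 0.736
grip_force: 55.0
```

```bash
cat >> h.py <<'E'
def look(name,boxes,cams=("top","side")):
    out=[];R={}
    for n,b in zip(cams,boxes):
        p,d,P=cam(n); R[n]=(p,P); u,v,w=b
        out.append(cv2.resize(p[v:v+w,u:u+w],(400,400)))
    cv2.imwrite(f"pics/{name}.png",np.hstack(out)); return R
E
python3 - <<'E'
from h import *
R=look("l1",[(90,170,180),(180,200,260)]); s=bot.read_state();print(s["wrist_force"],s["tool_pos"])
for n,(p,P) in R.items():
    x,y,z=P[...,0],P[...,1],P[...,2]
    h=np.histogram(z[np.hypot(x-.536,y-.316)<.1],np.arange(0,.3,.005)); print(n,dict(zip(np.round(h[1],3),h[0])))
E
```

```text
[ 0.19013152 -0.59052275 -1.26777508] [0.53553681 0.31651776 0.21928097]
top {np.float64(0.0): np.int64(1287), np.float64(0.005): np.int64(136), np.float64(0.01): np.int64(23), np.float64(0.015): np.int64(38), np.float64(0.02): np.int64(26), np.float64(0.025): np.int64(26), np.float64(0.03): np.int64(41), np.float64(0.035): np.int64(44), np.float64(0.04): np.int64(32), np.float64(0.045): np.int64(39), np.float64(0.05): np.int64(209), np.float64(0.055): np.int64(507), np.float64(0.06): np.int64(128), np.float64(0.065): np.int64(71), np.float64(0.07): np.int64(85), np.float64(0.075): np.int64(97), np.float64(0.08): np.int64(39), np.float64(0.085): np.int64(37), np.float64(0.09): np.int64(28), np.float64(0.095): np.int64(12), np.float64(0.1): np.int64(9), np.float64(0.105): np.int64(23), np.float64(0.11): np.int64(120), np.float64(0.115): np.int64(49), np.float64(0.12): np.int64(14), np.float64(0.125): np.int64(0), np.float64(0.13): np.int64(0), np.float64(0.135): np.int64(0), np.float64(0.14): np.int64(0), np.float64(0.145): np.int64(0), np.float64(0.15): np.int64(0), np.float64(0.155)
[... 2121 characters left out ...]
 np.int64(0), np.float64(0.19): np.int64(0), np.float64(0.195): np.int64(0), np.float64(0.2): np.int64(0), np.float64(0.205): np.int64(64), np.float64(0.21): np.int64(1492), np.float64(0.215): np.int64(355), np.float64(0.22): np.int64(372), np.float64(0.225): np.int64(422), np.float64(0.23): np.int64(280), np.float64(0.235): np.int64(90), np.float64(0.24): np.int64(52), np.float64(0.245): np.int64(57), np.float64(0.25): np.int64(61), np.float64(0.255): np.int64(64), np.float64(0.26): np.int64(100), np.float64(0.265): np.int64(448), np.float64(0.27): np.int64(135), np.float64(0.275): np.int64(55), np.float64(0.28): np.int64(56), np.float64(0.285): np.int64(78), np.float64(0.29): np.int64(94)}
```

View pics/l1.png

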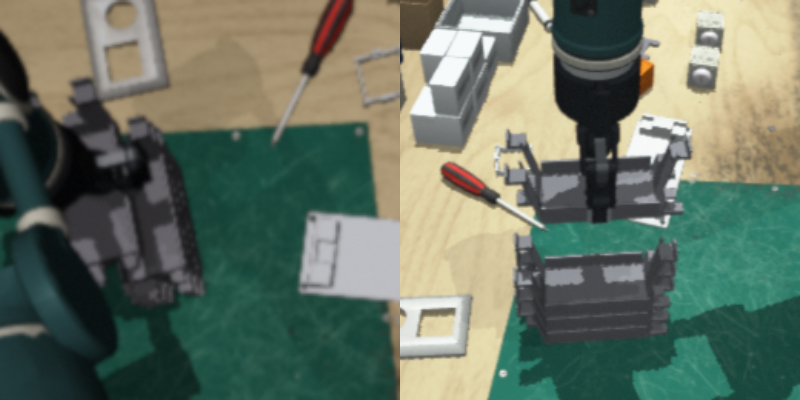

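Only one tray came up. Turn and carry to the dock.

carry_out(series="-0.0035 -0.0205 0 -9.14;-0.0035 -0.0205 0 -9.14;-0.0035 -0.0205 0 -9.14;-0.0035 -0.0205 0 -9.14;-0.0035 -0.0205 0 -9.14;-0.0035 -0.0205 0 -9.14;-0.0035 -0.0205 0 -9.14;-0.0035 -0.0205 0 -9.14;-0.0035 -0.0205 0 -9.14;-0.0035 -0.0205 0 -9.14;-0.0035 -0.0205 0 -9.14;-0.003 -0.0205 0 -9.14;0 0 -0.04 0;0 0 -0.04 0;0 0 0 0;0 0 0 0;0 0 0 0")

```text
time: 7.52
tool_pos: [0.4964, 0.0711, 0.1426]
tcp_rot: [2.345, 2.088, 0.004]
wrist_force: [-0.3, -1.0, -1.5]
width: 0.736
grip_force: 55.8
```

```bash
cat >> h.py <<'E'
def tray(P,c,zo,r=.13):
    """tray pose from end walls' tops (zo = tray origin z)"""
    x,y,z=P[...,0],P[...,1],P[...,2]
    m=(np.hypot(x-c[0],y-c[1])<r)
    e=m&(z>zo+.056)&(z<zo+.072)&(np.hypot(x-c[0],y-c[1])>.055)
    f=m&(z>zo)&(z<zo+.027)
    return rect(P,e),rect(P,f)
E
python3 - <<'E'
from h import *
s=bot.read_state();print(s["q"],s["tool_pos"],s["tcp_rot"])
R=look("l2",[(180,190,190),(230,200,220)]); np.savez("/tmp/l2.npz",**{n:R[n][1] for n in R})
for n,(p,P) in R.items(): print(n,tray(P,s["tool_pos"],s["tool_pos"][2]-.0115))
E
```

```text
[9.26778417e-02 2.29716254e-02 2.07762403e+00 5.86106034e-06
 1.03747626e+00 2.08424551e-01] [0.49635284 0.07114208 0.14262397] [2.34465728 2.08784038 0.0044546 ]
top ((array([464.5,  14.9]), array([ 47.6, 116.6]), 49.5, 157), (array([475.6,  73.3]), array([ 62., 160.]), 14.2, 455))
side ((array([485. ,  81.6]), array([141.4, 118. ]), 33.5, 208), (array([501.1,  85. ]), array([146.8,  87.7]), 73.1, 1378))
```

View pics/l2.png

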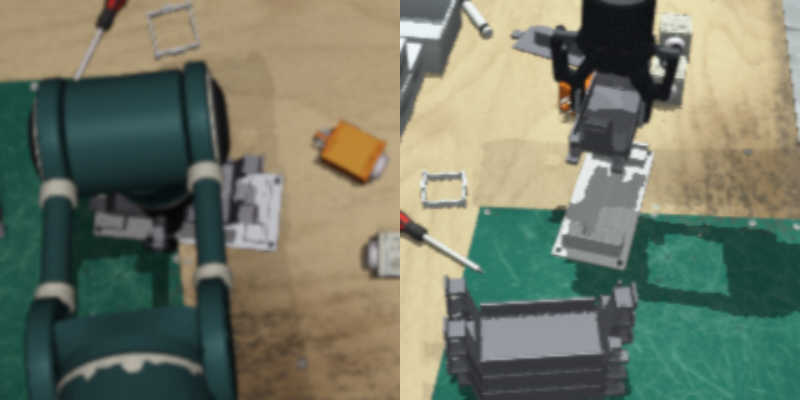

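In the side view the near end of the held tray seems to show two low lugs, at (572,158) and (622,165). That would mean the heading is opposite to what I assumed, so I'll zoom in to check.

Run:
```python
from h import *
p,d,P=cam("side"); np.savez("/tmp/s3.npz",p=p,P=P)
cv2.imwrite("pics/z3.png",np.hstack([cv2.resize(p[240:320,305:385],(400,400),interpolation=cv2.INTER_CUBIC),cv2.resize(p[340:440,240:380],(400,400),interpolation=cv2.INTER_CUBIC)]))
x,y,z=P[...,0],P[...,1],P[...,2]
m=(y>.135)&(y<.17)&(x>.44)&(x<.56)
for a in(.125,.135,.15,.165,.18,.19):
    k=m&(z>a)&(z<a+.01);print(a,np.histogram(x[k],np.arange(.44,.57,.01))[0])
```

```text
0.125 [0 0 0 3 8 0 0 0 5 4 0 0]
0.135 [ 0  0  0 20 49  3  0  0 24 21  0  0]
0.15 [ 0  0  0 12 25 16 17  9 15 10  0  0]
0.165 [ 0  0  0  0  0 14 11  8  0  0  0  0]
0.18 [ 0  0  0  0  0 11  8 10  0  0  0  0]
0.19 [ 0  0  0  0  0 25 35 37  2  0  0  0]
```

View pics/z3.png

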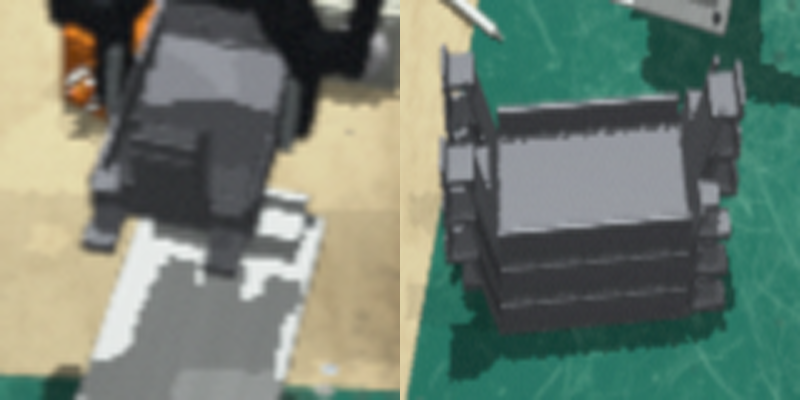

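The near end has two lugs at the bottom, with the pocket column in the middle. So the tray's +y end faces world +y, and it needs a half turn. The wrist range forces a regrip, so I'll look for a free spot on the mat.

Run:
```python
from h import *
for n in("top0","side0"):
    P=np.load(f"/tmp/{n}.npz")["P"];x,y,z=P[...,0],P[...,1],P[...,2]
    for a in np.arange(.2,.5,.03):
        k=(abs(x-a)<.015)&(y>.14)&(y<.30); print(n,round(a,2),k.sum(),np.round(np.nanpercentile(z[k],[2,50,98]),3) if k.any() else"")
```

```text
top0 0.2 0 
top0 0.23 0 
top0 0.26 832 [-0.006  0.     0.006]
top0 0.29 993 [-0.004  0.001  0.006]
top0 0.32 981 [-0.005  0.001  0.006]
top0 0.35 958 [-0.005  0.001  0.006]
top0 0.38 950 [-0.004  0.001  0.006]
top0 0.41 942 [-0.004  0.001  0.005]
top0 0.44 982 [-0.004  0.001  0.123]
top0 0.47 1137 [-0.004  0.003  0.139]
side0 0.2 0 
side0 0.23 0 
side0 0.26 784 [-0.002  0.003  0.006]
side0 0.29 1116 [0.    0.003 0.005]
side0 0.32 1107 [0.    0.003 0.006]
side0 0.35 1093 [0.    0.003 0.006]
side0 0.38 1080 [0.    0.003 0.005]
side0 0.41 1073 [0.    0.003 0.005]
side0 0.44 931 [0.    0.003 0.006]
side0 0.47 512 [0.002 0.03  0.145]
```

carry_out(series="-0.0096 0.0149 0 9;-0.0096 0.0149 0 9;-0.0096 0.0149 0 9;-0.0096 0.0149 0 9;-0.0096 0.0149 0 9;-0.0096 0.0149 0 9;-0.0096 0.0149 0 9;-0.0096 0.0149 0 9;-0.0096 0.0149 0 9;-0.0096 0.0149 0 9;0 0 -0.04 0;0 0 -0.035 0;0 0 -0.025 0;0 0 -0.015 0;0 0 -0.007 0;0 0 -0.004 0;0 0 0 0;0 0 0 0")

```text
time: 9.93
tool_pos: [0.3994, 0.2202, 0.0153]
tcp_rot: [0.182, 3.135, 0.001]
wrist_force: [-0.4, 0.5, -0.9]
width: 0.737
grip_force: 55.9
```

carry_out(series="0 0 0 0;0 0 0 0;0 0 0 0;0 0 0 0;0 0 0.03 0;0 0 0.03 0;0 0 0.03 0;0 0 0 -10;0 0 0 -10;0 0 0 -10;0 0 0 -10;0 0 0 -10;0 0 0 -10;0 0 0 -10;0 0 0 -10;0 0 0 -10;0 0 0 -10;0 0 0 -10;0 0 0 -10;0 0 0 -10", jaw=1)

```text
time: 12.42
tool_pos: [0.3986, 0.2198, 0.1045]
tcp_rot: [-2.923, -1.152, 0.0]
wrist_force: [-0.4, -0.4, 0.1]
width: 1.003
grip_force: 0.0
```

carry_out(series="0 0 0 -10;0 0 0 -10;0 0 0 -10;0 0 0 -10;0 0 0 -10;0 0 0 0;0 0 -0.03 0;0 0 -0.03 0;0 0 -0.02 0;0 0 -0.01 0;0 0 0 0;0 0 0 0")

```text
time: 13.92
tool_pos: [0.3995, 0.2203, 0.0154]
tcp_rot: [-3.136, 0.181, -0.002]
wrist_force: [0.1, 0.0, 0.1]
width: 1.002
grip_force: 0.0
```

carry_out(series="0 0 0 0;0 0 0 0;0 0 0 0;0 0 0 0;0 0 0 0;0 0 0 0;0 0 0 0", jaw=-1)

```text
time: 14.8
tool_pos: [0.3997, 0.2204, 0.0157]
tcp_rot: [-3.135, 0.182, -0.003]
wrist_force: [-0.4, -0.4, 6.6]
width: 0.734
grip_force: 55.9
```

carry_out(series="0 0 0.015 0;0 0 0.025 0;0 0 0.03 0;0 0 0.03 0;0.0096 -0.0149 0 9;0.0096 -0.0149 0 9;0.0096 -0.0149 0 9;0.0096 -0.0149 0 9;0.0096 -0.0149 0 9;0.0096 -0.0149 0 9;0.0096 -0.0149 0 9;0.0096 -0.0149 0 9;0.0096 -0.0149 0 9;0.0096 -0.0149 0 9;0 0 -0.02 0;0 0 -0.01 0;0 0 0 0;0 0 0 0")

```text
time: 17.05
tool_pos: [0.4949, 0.0711, 0.0851]
tcp_rot: [2.346, 2.089, 0.001]
wrist_force: [0.6, -0.4, -1.3]
width: 0.736
grip_force: 55.2
```

```bash
cat >> h.py <<'E'
def prof(P,c,h,zlo,zhi,r=.12):
    """points in frame with y along heading h (deg) about c; returns u(x-axis),v(y-axis) of band"""
    a=np.radians(h);ey=np.array([np.cos(a),np.sin(a)]);ex=np.array([np.sin(a),-np.cos(a)])
    Q=P.reshape(-1,3);Q=Q[np.isfinite(Q[:,2])];q=Q[:,:2]-np.array(c)[:2]
    u,v=q@ex,q@ey;k=(Q[:,2]>zlo)&(Q[:,2]<zhi)&(np.hypot(u,v)<r);return u[k]*1000,v[k]*1000,Q[k,2]*1000
E
python3 - <<'E'
from h import *
s=bot.read_state();c=s["tool_pos"];print(c,s["tcp_rot"]);zo=c[2]-.0115
R=look("l4",[(180,190,190),(250,220,160)]); np.savez("/tmp/l4.npz",**{n:R[n][1] for n in R})
for n in R:
    P=R[n][1];P0=np.load(f"/tmp/{n}0.npz")["P"]
    # dock ends in initial picture, around TCP
    for nm,PP,a,b in(("dockcheek",P0,.013,.035),("walltop",P,zo+.05,zo+.075),("lugs",P,zo-.004,zo+.01),("tray",P,zo-.004,zo+.075)):
        u,v,z=prof(PP,c,83.3,a,b,.115)
        if len(u)<20: continue
        for sg in(1,-1):
            k=v*sg>58
            if k.sum()>10: print(n,nm,sg,k.sum(),"v",np.round(np.percentile(v[k],[1,50,99])),"u",np.round(np.percentile(u[k],[1,50,99]),1))
E
```

```text
[0.49489607 0.0711262  0.0850719 ] [2.34577049e+00 2.08929336e+00 6.34711679e-04]
top dockcheek 1 325 v [63. 74. 86.] u [-36.2  -2.8  30.3]
top dockcheek -1 303 v [-89. -78. -67.] u [-35.8  -3.3  30.5]
top walltop 1 42 v [65. 74. 83.] u [-33.2 -28.8 -23.8]
top walltop -1 110 v [-89. -78. -70.] u [-15.4  -1.9  11.7]
top lugs -1 71 v [-82. -75. -58.] u [-33.   -9.4  28.8]
top tray 1 92 v [58. 66. 83.] u [-33.1 -27.6 -17. ]
top tray -1 315 v [-88. -71. -58.] u [-31.5  -2.1  28.3]
side dockcheek 1 417 v [63. 83. 88.] u [-33.4  -0.2  34.1]
side dockcheek -1 336 v [-89. -74. -64.] u [-32.8   0.5  33.7]
side walltop 1 177 v [66. 83. 86.] u [-29.7  13.1  33.6]
side lugs 1 106 v [58. 67. 79.] u [-22.7   2.2  30.1]
side lugs -1 32 v [-62. -59. -58.] u [-7.1 11.1 29.9]
side tray 1 486 v [58. 68. 86.] u [-29.1   3.2  33.5]
side tray -1 43 v [-62. -59. -58.] u [-6.9 12.3 30.7]
```

View pics/l4.png

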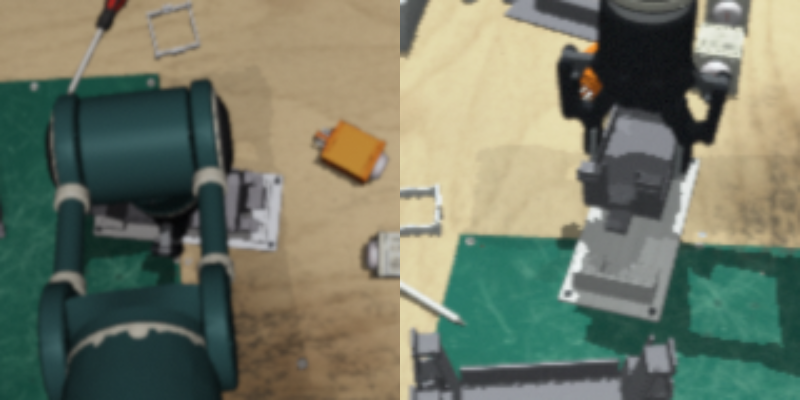

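One lug is now at the near end, lined up with the dock's middle pocket. The dock is about 1.5 mm lower in x, so I shift and lower.

carry_out(series="-0.0015 0 -0.015 0;0 0 -0.012 0;0 0 -0.01 0;0 0 -0.006 0;0 0 -0.004 0;0 0 -0.003 0;0 0 -0.002 0;0 0 -0.0015 0;0 0 -0.001 0;0 0 0 0;0 0 0 0")

```text
time: 18.52
tool_pos: [0.4935, 0.0709, 0.0332]
tcp_rot: [-2.346, -2.089, 0.001]
wrist_force: [-8.9, -2.1, 21.4]
width: 0.734
grip_force: 58.1
```

carry_out(series="-0.001 0 0.001 0;0 0 0 0;0 0 0 0")

```text
time: 18.9
tool_pos: [0.4935, 0.0709, 0.0332]
tcp_rot: [2.345, 2.088, 0.002]
wrist_force: [-4.2, -1.1, 11.2]
width: 0.735
grip_force: 56.7
```

carry_out(series="0 0 0 0;0 0 0 0;0 0 0 0;0 0 0.03 0;0 0 0.04 0;0 0 0.05 0;0 -0.055 0.05 0;0 -0.06 0 0;0 -0.06 0 0;-0.02 -0.06 0 0;-0.02 0 0 0;0 0 0 0", jaw=1)

```text
time: 20.4
tool_pos: [0.4512, -0.1553, 0.1926]
tcp_rot: [-2.348, -2.085, 0.001]
wrist_force: [0.5, 1.1, -0.3]
width: 1.004
grip_force: 0.0
```

Run:
```python
from h import *
s=bot.read_state();print(s["tool_pos"])
D=np.array([.493,.0705])
R=look("l5",[(210,220,140),(270,250,130)])
for n in R:
    P=R[n][1]
    u,v,z=prof(P,D,83.3,-.01,.12,.115)
    for a,b in((-75,-71),(-45,-25),(-15,15),(25,45),(71,75)):
        k=(v>a)&(v<b)&(abs(u)<22)&(z>15)&(z<35);print(n,"floor z",(a,b),np.round(np.median(z[k]),1),k.sum())
    k=(z>74)&(z<96)
    for sg in(1,-1):
        q=k&(v*sg>50);print(n,"top",sg,q.sum(),np.round(np.median(z[q]),1),"v",np.percentile(v[q],[1,99]).round(1),"u",np.percentile(u[q],[1,99]).round(1))
    x,y,z=P[...,0],P[...,1],P[...,2];near=lambda a,b,r:np.hypot(x-a,y-b)<r
    for a,b in((.547,-.397),(.425,-.263),(.432,-.155)): print(n,"unit",rect(P,near(a,b,.06)&(z>.038)&(z<.056)))
    print(n,"ridge",rect(P,near(.593,-.237,.07)&(z>.018)&(z<.034)))
```

```text
[ 0.45121228 -0.15526136  0.19258242]
top floor z (-75, -71) 24.2 8
top floor z (-45, -25) 22.0 172
top floor z (-15, 15) 21.9 250
top floor z (25, 45) 21.9 173
top floor z (71, 75) 25.7 8
top top 1 155 79.2 v [66.7 85.3] u [-32.5  31.1]
top top -1 99 79.0 v [-88.1 -69.7] u [-14.7  13. ]
top unit (array([ 545.1, -396.6]), array([67.1, 47.3]), 79.1, 501)
top unit (array([ 415.9, -249.4]), array([31.1, 39.9]), 2.7, 173)
top unit (array([ 428.1, -145.3]), array([22.7, 45.3]), 79.1, 156)
top ridge (array([ 608.5, -243.6]), array([20.6, 46.7]), 72.7, 166)
side floor z (-75, -71) nan 0
side floor z (-45, -25) 24.3 123
side floor z (-15, 15) 24.5 182
side floor z (25, 45) 24.6 50
side floor z (71, 75) 27.4 32
side top 1 166 80.5 v [67.3 87.8] u [-29.2  33.8]
side top -1 120 80.9 v [-88.5 -68.2] u [-12.   16.7]
side unit (array([ 548.7, -397.5]), array([70. , 48.4]), 78.2, 193)
side unit (array([ 427.9, -262.1]), array([45.2, 75.8]), 1.6, 247)
side unit (array([ 433.8, -154.5]), array([71. , 45.6]), 86.5, 284)
side ridge (array([ 595.4, -235.6]), array([26.1, 79.9]), 69.8, 191)
  return _methods._mean(a, axis=axis, dtype=dtype,
  ret = ret.dtype.type(ret / rcount)
```

View pics/l5.png

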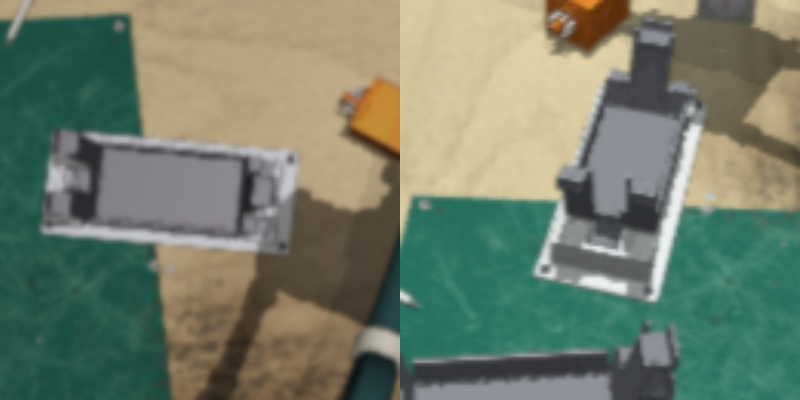

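Tray seated: its floor reads level at 24 mm along the whole length, with one lug visible in the middle pocket. Now the nearest timer at (431, -155).

carry_out(series="-0.02 0 -0.03 4;0 0 -0.04 0;0 0 -0.04 0;0 0 -0.03 0;0 0 -0.0185 0;0 0 0 0;0 0 0 0")

```text
time: 21.38
tool_pos: [0.4337, -0.1544, 0.0353]
tcp_rot: [2.27, 2.17, 0.001]
wrist_force: [1.1, -0.8, -0.9]
width: 1.001
grip_force: 0.0
```

carry_out(series="0 0 0 0;0 0 0 0;0 0 0 0;0 0 0 0;0 0 0 0;0 0 0 0;0 0 0 0;0 0 0.02 0;0 0 0.04 0;0 0 0.05 0;0 0 0 0", jaw=-1, grip_force=40)

```text
time: 22.75
tool_pos: [0.4357, -0.1561, 0.149]
tcp_rot: [2.266, 2.164, 0.006]
wrist_force: [0.7, -0.3, -1.3]
width: 0.518
grip_force: 41.7
```

carry_out(series="0.0095 0.0376 0 -0.7;0.0095 0.0376 0 -0.7;0.0095 0.0376 0 -0.7;0.0095 0.0376 0 -0.7;0.0095 0.0376 0 -0.6;0.0095 0.0376 0 -0.6;0 0 0 0;0 0 0 0;0 0 0 0")

```text
time: 23.88
tool_pos: [0.4888, 0.07, 0.1439]
tcp_rot: [-2.347, -2.087, 0.002]
wrist_force: [-0.3, 0.5, -1.2]
width: 0.52
grip_force: 41.7
```

Run:
```python
from h import *
s=bot.read_state();c=s["tool_pos"];print(c,s["tcp_rot"])
R=look("l6",[(210,220,140),(270,230,150)])
D=np.array([.493,.0705])
for n in R:
    u,v,z=prof(R[n][1],D,83.3,c[2]-.04,c[2]+.015,.1)
    print(n,np.percentile(v,[1,5,50,95,99]).round(1),np.percentile(u,[1,5,50,95,99]).round(1),np.percentile(z,[1,5,50,95]).round(0))
    k=abs(u)<18; print(np.histogram(v[k],np.arange(-60,61,6))[0])
```

```text
[0.48875116 0.07000249 0.14390267] [-2.34699146e+00 -2.08744302e+00  2.05792363e-03]
top [-49.2 -49.  -17.2  -8.7  -6.6] [-40.8 -37.2 -26.4  -4.3  -3.1] [113. 117. 137. 154.]
[0 4 5 0 0 0 0 0 0 0 0 0 0 0 0 0 0 0 0 0]
side [-32.2 -25.8  18.9  32.9  34.3] [-36.  -27.7  -3.   21.5  31.5] [110. 115. 151. 156.]
[  0   0   0   0  19  31  28  35  32  29  37  35  20 180  52 115   1   0
   0   0]
```

View pics/l6.png

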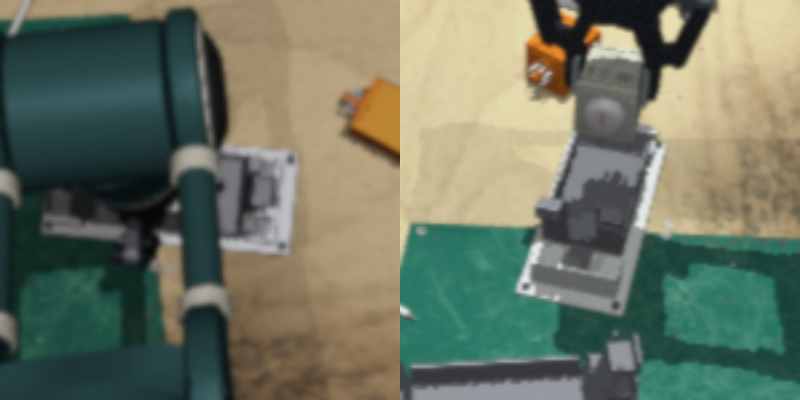

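The timer is gripped level with its knob toward +y. I correct the offsets (+4.5, +6 mm) and lower it into the tray.

carry_out(series="0.0045 0.006 -0.02 0;0 0 -0.02 0;0 0 -0.02 0;0 0 -0.012 0;0 0 -0.007 0;0 0 -0.004 0;0 0 -0.001 0;0 0 0 0;0 0 0 0")

```text
time: 25.1
tool_pos: [0.4944, 0.0771, 0.0611]
tcp_rot: [2.346, 2.089, 0.001]
wrist_force: [-0.3, 0.5, -0.9]
width: 0.518
grip_force: 41.7
```

carry_out(series="0 0 0 0;0 0 0 0;0 0 0 0;0 0 0 0;0 0 0.03 0;0 0 0.05 0;0 0 0.05 0;0 0 0.05 0;0 0 0 0", jaw=1)

```text
time: 26.22
tool_pos: [0.4973, 0.0773, 0.2463]
tcp_rot: [2.342, 2.085, 0.014]
wrist_force: [0.3, 0.1, -0.5]
width: 1.0
grip_force: 0.0
```

Run:
```python
from h import *
s=bot.read_state();print(s["tool_pos"],s["tcp_rot"])
R=look("l7",[(210,220,140),(270,230,150)])
D=np.array([.493,.0705])
for n in R:
    P=R[n][1]
    print(n,"nest",tray(P,(.536,.316),.0545))
    u,v,z=prof(P,D,83.3,.055,.085,.06); k=(z>62)&(z<80); print("unit in tray",k.sum(),np.percentile(v[k],[1,50,99]).round(1),np.percentile(u[k],[1,50,99]).round(1),np.percentile(z[k],[5,50,95]).round(1))
```

```text
[0.49733592 0.07732039 0.24629485] [2.34169884 2.08493489 0.01350232]
top nest ((array([534.5, 316.6]), array([174.9,  63.9]), 12.1, 247), (array([534.5, 315.5]), array([174.7,  65.4]), 12.6, 1753))
unit in tray 74 [-26.7  10.6  18.5] [-23.   -6.1  19.8] [63.3 66.7 70.9]
side nest ((array([536.6, 316.9]), array([173.6,  65.4]), 12.3, 436), (array([537.4, 316.1]), array([173.6,  67.4]), 13.5, 3231))
unit in tray 459 [-25.7   7.9  36.3] [-19.8   2.6  24.4] [63.4 69.5 72.2]
```

carry_out(series="0.0033 0.02 0 9.14;0.0033 0.02 0 9.14;0.0033 0.02 0 9.14;0.0033 0.02 0 9.14;0.0033 0.02 0 9.14;0.0033 0.02 0 9.14;0.0033 0.02 0 9.14;0.0033 0.02 0 9.14;0.0033 0.02 0 9.14;0.0033 0.02 0 9.14;0.0033 0.02 0 9.14;0.0033 0.02 0 9.14;0 0 -0.03 0;0 0 0 0;0 0 0 0;0 0 0 0")

```text
time: 28.32
tool_pos: [0.534, 0.3169, 0.2115]
tcp_rot: [-0.356, 3.12, 0.001]
wrist_force: [0.2, 0.0, -0.0]
width: 0.998
grip_force: 0.0
```

carry_out(series="0.0018 0 -0.04 0;0 0 -0.04 0;0 0 -0.03 0;0 0 -0.023 0;0 0 -0.0125 0;0 0 0 0;0 0 0 0")

```text
time: 29.2
tool_pos: [0.5364, 0.3175, 0.0666]
tcp_rot: [-0.356, 3.119, 0.001]
wrist_force: [-0.2, -0.1, 0.9]
width: 1.0
grip_force: 0.0
```

carry_out(series="0 0 0 0;0 0 0 0;0 0 0 0;0 0 0 0;0 0 0 0;0 0 0 0;0 0 0 0", jaw=-1, grip_force=50)

```text
time: 30.08
tool_pos: [0.5365, 0.3176, 0.0668]
tcp_rot: [-0.356, 3.119, 0.002]
wrist_force: [-0.1, 0.3, 6.7]
width: 0.736
grip_force: 55.4
```

carry_out(series="0 0 0.01 0;0 0 0.01 0;0 0 0.01 0;0 0 0.01 0;0 0 0.015 0;0 0 0.015 0;0 0 0.02 0;0 0 0.02 0;0 0 0.025 0;0 0 0.025 0;0 0 0 0;0 0 0 0")

```text
time: 31.58
tool_pos: [0.5351, 0.3168, 0.2247]
tcp_rot: [0.357, -3.121, 0.0]
wrist_force: [-0.0, 0.2, -1.2]
width: 0.735
grip_force: 54.9
```

Run:
```python
from h import *
s=bot.read_state();print(s["tool_pos"],s["wrist_force"])
p,d,P=cam("side");x,y,z=P[...,0],P[...,1],P[...,2]
h=np.histogram(z[np.hypot(x-.536,y-.316)<.06],np.arange(0,.28,.01))[0];print(h)
print(tray(P,(.536,.316),s["tool_pos"][2]-.012))
```

```text
[0.53505486 0.31679378 0.22474965] [-0.00937947  0.21331111 -1.18620725]
[ 789  201  201 1800  496  157    0    0    0    0    0    0    0    0
    0    0    0    0    0    0    0 1335  577  412   25    0   11   50]
((array([534.6, 338. ]), array([176.4,  90.9]), 5.8, 630), (array([533.8, 323.4]), array([159.3,  78.5]), 13.1, 2991))
```

Only one tray is up, since the next floor still reads at about 32 mm. Carrying it to the tower.

carry_out(series="-0.0035 -0.0205 0 -9.14;-0.0035 -0.0205 0 -9.14;-0.0035 -0.0205 0 -9.14;-0.0035 -0.0205 0 -9.14;-0.0035 -0.0205 0 -9.14;-0.0035 -0.0205 0 -9.14;-0.0035 -0.0205 0 -9.14;-0.0035 -0.0205 0 -9.14;-0.0035 -0.0205 0 -9.14;-0.0035 -0.0205 0 -9.14;-0.0035 -0.0205 0 -9.14;-0.003 -0.0205 0 -9.14;0 0 -0.04 0;0 0 -0.035 0;0 0 -0.018 0;0 0 0 0;0 0 0 0;0 0 0 0")

```text
time: 33.88
tool_pos: [0.4952, 0.0712, 0.1338]
tcp_rot: [2.345, 2.088, 0.004]
wrist_force: [0.2, -0.5, -1.8]
width: 0.741
grip_force: 55.1
```

```bash
cat >> h.py <<'E'
def ends(P,zo,D=(.493,.0705),lo=.05,hi=.075):
    u,v,z=prof(P,D,83.3,zo+lo,zo+hi,.115); o=[]
    for sg in(1,-1):
        k=v*sg>60
        if k.sum()>10: o.append((sg,int(k.sum()),"v",np.percentile(v[k],[1,99]).round(1).tolist(),"u",np.percentile(u[k],[1,99]).round(1).tolist()))
    return o
E
python3 - <<'E'
from h import *
s=bot.read_state();print(s["tool_pos"],s["tcp_rot"])
for n in("top","side"):
    p,d,P=cam(n); zo=s["tool_pos"][2]-.012
    print(n,"held",ends(P,zo),"lugs",ends(P,zo,lo=-.004,hi=.012)); print(n,"below",ends(P,.02))
E
```

```text
[0.49521723 0.07116602 0.13376778] [2.34489149 2.08804869 0.00378756]
top held [(-1, 181, 'v', [-84.3, -65.6], 'u', [-30.8, 32.6])] lugs [(1, 28, 'v', [60.1, 82.8], 'u', [-29.2, -13.4]), (-1, 35, 'v', [-77.2, -68.8], 'u', [-8.0, 8.5])]
top below [(1, 29, 'v', [66.8, 84.6], 'u', [-32.4, -26.4]), (-1, 52, 'v', [-88.1, -73.0], 'u', [-11.8, 10.1])]
side held [(1, 128, 'v', [70.6, 91.2], 'u', [-10.7, 17.9])] lugs [(1, 205, 'v', [60.3, 83.1], 'u', [-26.3, 34.7])]
side below [(1, 170, 'v', [66.8, 87.3], 'u', [-29.3, 34.0])]
```

Relative to the tray below, the held tray is off by +1.5 mm across and +3.7 mm along in both cameras. I correct this and lower.

carry_out(series="-0.0019 -0.0035 -0.01 0;0 0 -0.01 0;0 0 -0.007 0;0 0 -0.004 0;0 0 -0.003 0;0 0 -0.003 0;0 0 -0.002 0;0 0 -0.0015 0;0 0 -0.0015 0;0 0 0 0;0 0 0 0")

```text
time: 35.35
tool_pos: [0.4922, 0.0675, 0.0923]
tcp_rot: [2.346, 2.089, -0.0]
wrist_force: [-6.4, -0.5, 13.3]
width: 0.733
grip_force: 56.9
```

carry_out(series="0 0 0 0;0 0 0 0;0 0 0 0;0 0 0.03 0;0 0 0.05 0;0 0 0.05 0;-0.0113 -0.055 0 1.4;-0.0113 -0.055 0 1.4;-0.0113 -0.055 0 1.4;-0.0113 -0.055 0 1.4;-0.0113 -0.055 0 1.4;-0.0113 -0.055 0 1.4;0 0 0 0;0 0 0 0;0 0 0 0", jaw=1)

```text
time: 37.22
tool_pos: [0.4244, -0.2613, 0.2199]
tcp_rot: [-2.185, -2.256, -0.0]
wrist_force: [0.3, -0.3, -0.1]
width: 1.005
grip_force: 0.0
```

Run:
```python
from h import *
s=bot.read_state();print(s["tool_pos"],s["tcp_rot"])
R=look("l8",[(210,220,140),(270,230,150)])
for n in R:
    P=R[n][1]; print(n,ends(P,.08))
    u,v,z=prof(P,(.493,.0705),83.3,.06,.12,.1)
    for a,b in((-45,-25),(-15,15),(25,45)):
        k=(v>a)&(v<b)&(abs(u)<20)&(z<95);print("floor",np.round(np.median(z[k]),1),k.sum())
    x,y,z=P[...,0],P[...,1],P[...,2];near=lambda a,b,r:np.hypot(x-a,y-b)<r
    for a,b in((.547,-.397),(.425,-.263)): print(n,"unit",rect(P,near(a,b,.06)&(z>.038)&(z<.056)))
    print(n,"ridge",rect(P,near(.593,-.237,.07)&(z>.018)&(z<.034)))
```

```text
[ 0.42439039 -0.26132688  0.21988459] [-2.18506508e+00 -2.25633929e+00 -3.73440516e-04]
top [(1, 129, 'v', [66.2, 85.5], 'u', [-15.9, 12.8]), (-1, 167, 'v', [-88.1, -69.4], 'u', [-33.3, 30.1])]
floor 82.0 167
floor 82.2 256
floor 82.2 169
top unit (array([ 559.5, -423.5]), array([21.4,  8.4]), 74.9, 22)
top unit (array([ 422.7, -257.3]), array([44.2, 55.9]), 2.4, 363)
top ridge (array([ 548.7, -247.7]), array([20.3, 57.3]), 72.9, 207)
side [(1, 120, 'v', [67.9, 87.2], 'u', [-12.4, 14.9]), (-1, 213, 'v', [-88.3, -65.3], 'u', [-30.1, 32.8])]
floor 84.4 122
floor 84.3 144
floor 83.7 38
side unit (array([ 550.2, -397.6]), array([64.8, 47.5]), 81.6, 192)
side unit (array([ 427.8, -263.8]), array([45.4, 68.4]), 1.6, 241)
side ridge (array([ 552. , -245.3]), array([26.8, 60.4]), 75.1, 139)
```

View pics/l8.png

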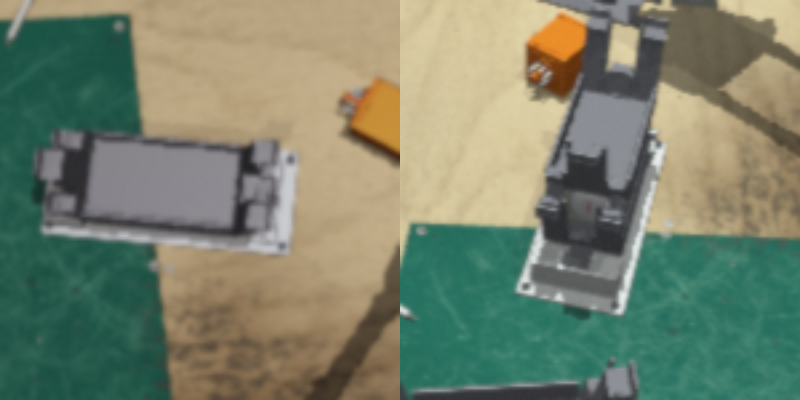

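Tray 2 is seated level on tray 1, and timer 1 is enclosed. The cover has been knocked and its ridge is now near (550, -247), so I'll remeasure it later. Taking the second timer now.

carry_out(series="0 -0.0015 -0.04 0;0 0 -0.045 0;0 0 -0.045 0;0 0 -0.035 0;0 0 -0.02 0;0 0 0 0;0 0 0 0;0 0 0 0")

```text
time: 38.33
tool_pos: [0.4254, -0.2646, 0.0366]
tcp_rot: [2.185, 2.254, 0.001]
wrist_force: [-0.2, -0.4, 0.1]
width: 1.0
grip_force: 0.0
```

carry_out(series="0 0 0 0;0 0 0 0;0 0 0 0;0 0 0 0;0 0 0 0;0 0 0 0;0 0 0 0;0 0 0.02 0;0 0 0.04 0;0 0 0.05 0;0 0 0.05 0;0 0 0 0;0 0 0 0;0 0 0 0", jaw=-1, grip_force=40)

```text
time: 40.08
tool_pos: [0.4227, -0.2631, 0.1927]
tcp_rot: [-2.184, -2.252, 0.001]
wrist_force: [0.1, 1.6, -1.4]
width: 0.518
grip_force: 41.6
```

carry_out(series="0 0 0.02 0;0.0101 0.0484 0 -1.2;0.0101 0.0484 0 -1.2;0.0101 0.0484 0 -1.2;0.0101 0.0484 0 -1.2;0.0101 0.0484 0 -1.2;0.01 0.0484 0 -1.2;0.01 0.0484 0 -1.2;0 0 0 0;0 0 0 0;0 0 0 0")

```text
time: 41.45
tool_pos: [0.4941, 0.0736, 0.2143]
tcp_rot: [-2.347, -2.087, 0.002]
wrist_force: [-0.2, -0.6, -1.6]
width: 0.518
grip_force: 41.5
```

carry_out(series="-0.001 0.002 -0.025 0;0 0 -0.025 0;0 0 -0.02 0;0 0 -0.012 0;0 0 -0.007 0;0 0 -0.0035 0;0 0 -0.0015 0;0 0 0 0;0 0 0 0")

```text
time: 42.58
tool_pos: [0.494, 0.0769, 0.1216]
tcp_rot: [2.346, 2.089, 0.001]
wrist_force: [-0.2, 0.2, -1.9]
width: 0.517
grip_force: 41.6
```

carry_out(series="0 0 0 0;0 0 0 0;0 0 0 0;0 0 0 0;0 0 0.03 0;0 0 0.05 0;0 0 0.05 0;0 0 0.03 0;0 0 0 0;0 0 0 0", jaw=1)

```text
time: 43.82
tool_pos: [0.493, 0.0767, 0.28]
tcp_rot: [-2.346, -2.088, 0.002]
wrist_force: [-0.5, -0.4, -0.7]
width: 1.0
grip_force: 0.0
```

Run:
```python
from h import *
s=bot.read_state();print(s["tool_pos"],s["tcp_rot"])
for n in("top","side"):
    p,d,P=cam(n)
    print(n,"nest",tray(P,(.536,.316),.0285))
    u,v,z=prof(P,(.493,.0705),83.3,.11,.14,.06); k=(z>115); print("unit in tray",k.sum(),np.percentile(v[k],[1,50,99]).round(1),np.percentile(u[k],[1,50,99]).round(1),np.percentile(z[k],[5,50,95]).round(1))
    x,y,z=P[...,0],P[...,1],P[...,2]
    print("ridge",rect(P,(np.hypot(x-.545,y+.25)<.085)&(z>.018)&(z<.034)), "3rd",rect(P,(np.hypot(x-.547,y+.397)<.05)&(z>.038)&(z<.056)))
```

```text
[0.49304811 0.07669376 0.27997212] [-2.34569348e+00 -2.08845388e+00  1.99013074e-03]
top nest ((array([534. , 316.2]), array([174.3,  63.5]), 12.5, 219), (array([534.2, 315.9]), array([159.4,  65. ]), 12.7, 1419))
unit in tray 70 [-31.7 -21.6  13.7] [-22.8  -4.3  20. ] [116.8 126.2 131.4]
ridge (array([ 537.7, -243.8]), array([20.6, 79.6]), 71.7, 305) 3rd (array([ 545.6, -398.3]), array([66. , 46.8]), 81.3, 504)
side nest ((array([536.5, 319.3]), array([174.3,  64.7]), 10.6, 416), (array([532.4, 315.3]), array([149. ,  67.7]), 13.9, 2949))
unit in tray 571 [-24.4  15.8  40.7] [-20.4   1.3  24.2] [117.4 129.1 132. ]
ridge (array([ 542.4, -242.7]), array([25.4, 81.4]), 69.7, 193) 3rd (array([ 548.8, -398.5]), array([66.5, 45.7]), 79.2, 197)
```

Timer 2 lies flat in tray 2. Now the third tray: approach with the closing line at -77° so a +70° turn gives the right heading.

carry_out(series="0.0053 0.03 0 -8.79;0.0053 0.03 0 -8.79;0.0053 0.03 0 -8.79;0.0053 0.03 0 -8.79;0.0053 0.03 0 -8.79;0.0053 0.03 0 -8.79;0.0053 0.03 0 -8.79;0.0053 0.03 0 -8.79;0 0 -0.05 0;0 0 -0.05 0;0 0 0 0;0 0 0 0;0 0 0 0")

```text
time: 45.55
tool_pos: [0.5378, 0.3175, 0.1841]
tcp_rot: [-3.12, -0.356, -0.007]
wrist_force: [0.8, -0.0, 0.3]
width: 0.998
grip_force: 0.0
```

carry_out(series="-0.0015 -0.0008 -0.04 0;0 0 -0.04 0;0 0 -0.03 0;0 0 -0.021 0;0 0 -0.0125 0;0 0 0 0;0 0 0 0;0 0 0 0")

```text
time: 46.55
tool_pos: [0.5355, 0.3165, 0.039]
tcp_rot: [-3.12, -0.357, -0.003]
wrist_force: [0.1, -0.4, 0.5]
width: 1.001
grip_force: 0.0
```

carry_out(series="0 0 0 0;0 0 0 0;0 0 0 0;0 0 0 0;0 0 0 0;0 0 0 0;0 0 0 0", jaw=-1, grip_force=50)

```text
time: 47.42
tool_pos: [0.5352, 0.3163, 0.0386]
tcp_rot: [-3.121, -0.357, -0.002]
wrist_force: [-0.1, -1.4, 5.5]
width: 0.737
grip_force: 55.6
```

carry_out(series="0 0 0.01 0;0 0 0.01 0;0 0 0.01 0;0 0 0.01 0;0 0 0.015 0;0 0 0.015 0;0 0 0.02 0;0 0 0.03 0;0 0 0.03 0;0 0 0.03 0;0 0 0.03 0;0 0 0.03 0;0 0 0 0;0 0 0 0;0 0 0 0")

```text
time: 49.3
tool_pos: [0.5336, 0.3154, 0.2755]
tcp_rot: [3.12, 0.357, -0.005]
wrist_force: [0.2, -0.4, -1.5]
width: 0.738
grip_force: 55.0
```

Run:
```python
from h import *
s=bot.read_state();print(s["tool_pos"],s["wrist_force"])
p,d,P=cam("side");x,y,z=P[...,0],P[...,1],P[...,2]
print(np.histogram(z[np.hypot(x-.536,y-.316)<.06],np.arange(0,.35,.01))[0])
```

```text
[0.53360823 0.31544748 0.27550721] [ 0.15249507 -0.38004399 -1.54205399]
[2389  466  335    0    0    0    0    0    0    0    0    0    0    0
    0    0    0    0    0    0    0    0    0    0    0    0  737 1077
  635   58    1   13   73   38]
```

carry_out(series="-0.005 -0.0308 0 8.79;-0.005 -0.0308 0 8.79;-0.005 -0.0308 0 8.79;-0.005 -0.0308 0 8.79;-0.005 -0.0308 0 8.79;-0.005 -0.0308 0 8.79;-0.005 -0.0308 0 8.79;-0.005 -0.0308 0 8.79;0 0 -0.04 0;0 0 -0.04 0;0 0 0 0;0 0 0 0;0 0 0 0;0 0 0 0")

```text
time: 51.1
tool_pos: [0.4957, 0.0698, 0.1993]
tcp_rot: [2.345, 2.088, 0.004]
wrist_force: [0.7, -1.1, -0.9]
width: 0.736
grip_force: 55.5
```

Run:
```python
from h import *
s=bot.read_state();print(s["tool_pos"],s["tcp_rot"])
for n in("top","side"):
    p,d,P=cam(n); zo=s["tool_pos"][2]-.0105
    print(n,"held",ends(P,zo),"lugs",ends(P,zo,lo=-.004,hi=.012)); print(n,"below",ends(P,.08))
```

```text
[0.49569531 0.06979845 0.19930267] [2.34485029 2.08819446 0.00369348]
top held [(1, 75, 'v', [68.3, 84.6], 'u', [-30.5, -17.0]), (-1, 134, 'v', [-86.7, -68.1], 'u', [-13.1, 15.6])] lugs [(-1, 59, 'v', [-79.5, -63.7], 'u', [-28.1, 30.8])]
top below [(-1, 90, 'v', [-88.2, -69.9], 'u', [-33.5, 30.2])]
side held [(1, 199, 'v', [69.3, 88.8], 'u', [-27.6, 36.0])] lugs [(1, 115, 'v', [60.0, 81.4], 'u', [-25.2, 25.4])]
side below [(1, 116, 'v', [66.6, 87.2], 'u', [-12.1, 15.2]), (-1, 11, 'v', [-72.1, -67.0], 'u', [-30.1, -20.4])]
```

carry_out(series="-0.003 -0.0012 -0.015 0;0 0 -0.01 0;0 0 -0.008 0;0 0 -0.005 0;0 0 -0.003 0;0 0 -0.003 0;0 0 -0.002 0;0 0 -0.0015 0;0 0 -0.0015 0;0 0 -0.001 0;0 0 0 0;0 0 0 0")

```text
time: 52.7
tool_pos: [0.4925, 0.0684, 0.1502]
tcp_rot: [2.345, 2.088, 0.002]
wrist_force: [-3.7, -1.2, 11.3]
width: 0.738
grip_force: 57.2
```

carry_out(series="0 0 0 0;0 0 0 0;0 0 0 0;0 0 0.03 0;0 0 0.04 0;0 0 0.05 0;0.006 -0.0518 0 -0.37;0.006 -0.0518 0 -0.37;0.006 -0.0518 0 -0.37;0.006 -0.0518 0 -0.37;0.006 -0.0518 0 -0.37;0.006 -0.0518 0 -0.37;0.006 -0.0518 0 -0.37;0.006 -0.0518 0 -0.37;0.006 -0.0518 0 -0.37;0 0 0 0;0 0 0 0;0 0 0 0", jaw=1)

```text
time: 54.95
tool_pos: [0.5456, -0.3966, 0.2675]
tcp_rot: [-2.404, -2.021, -0.0]
wrist_force: [-0.1, 0.5, -0.1]
width: 1.004
grip_force: 0.0
```

Run:
```python
from h import *
s=bot.read_state();print(s["tool_pos"],s["tcp_rot"])
R=look("l9",[(210,220,140),(240,170,170)])
for n in R:
    P=R[n][1]; print(n,ends(P,.14))
    u,v,z=prof(P,(.493,.0705),83.3,.12,.18,.1)
    for a,b in((-45,-25),(-15,15),(25,45)):
        k=(v>a)&(v<b)&(abs(u)<20)&(z<155);print("floor",np.round(np.median(z[k]),1),k.sum())
    x,y,z=P[...,0],P[...,1],P[...,2]
    print("ridge",rect(P,(np.hypot(x-.54,y+.243)<.07)&(z>.018)&(z<.034)), "3rd",rect(P,(np.hypot(x-.547,y+.397)<.05)&(z>.038)&(z<.056)))
```

```text
[ 0.54562174 -0.39655214  0.26754215] [-2.40447524e+00 -2.02101373e+00 -2.73367297e-04]
top [(1, 212, 'v', [66.3, 85.3], 'u', [-32.6, 30.5]), (-1, 121, 'v', [-88.4, -69.6], 'u', [-15.8, 12.5])]
floor 142.1 190
floor 142.2 282
floor 141.9 190
ridge (array([ 537.8, -244. ]), array([20.3, 80.4]), 73.5, 304) 3rd (array([ 544.9, -399.2]), array([62.4, 47.3]), 79.5, 507)
side [(1, 189, 'v', [67.1, 87.2], 'u', [-29.8, 33.1]), (-1, 160, 'v', [-88.8, -66.8], 'u', [-12.5, 16.6])]
floor 144.4 110
floor 144.4 137
floor 144.6 47
ridge (array([ 545.7, -243.5]), array([24.4, 73.7]), 72.9, 168) 3rd (array([ 548.4, -398.6]), array([71.8, 46.4]), 77.3, 189)
```

View pics/l9.png

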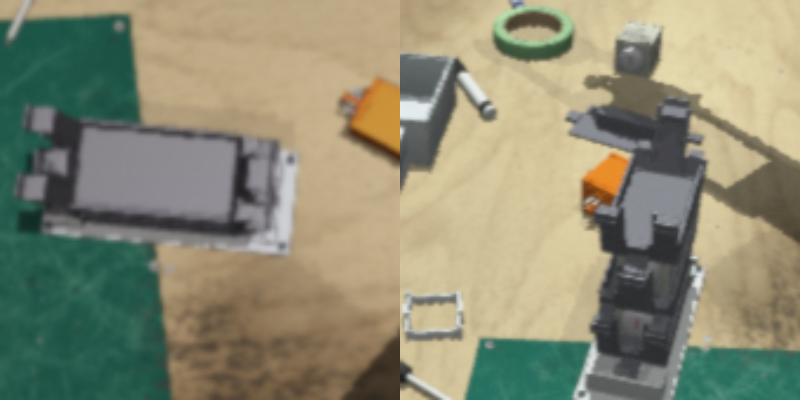

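Tray 3 is seated level at 144 mm. Picking up the third timer.

carry_out(series="0.0005 -0.002 -0.05 -0.8;0 0 -0.05 0;0 0 -0.05 0;0 0 -0.04 0;0 0 -0.028 0;0 0 -0.014 0;0 0 0 0;0 0 0 0;0 0 0 0")

```text
time: 56.18
tool_pos: [0.5472, -0.4007, 0.0376]
tcp_rot: [2.418, 2.001, 0.001]
wrist_force: [0.2, 0.4, 0.4]
width: 1.0
grip_force: 0.0
```

carry_out(series="0 0 0 0;0 0 0 0;0 0 0 0;0 0 0 0;0 0 0 0;0 0 0 0;0 0 0 0;0 0 0.02 0;0 0 0.04 0;0 0 0.06 0;0 0 0.06 0;0 0 0.06 0;0 0 0 0;0 0 0 0;0 0 0 0", jaw=-1, grip_force=40)

```text
time: 58.05
tool_pos: [0.5449, -0.3989, 0.2728]
tcp_rot: [-2.416, -2.0, 0.002]
wrist_force: [-0.7, 0.1, -1.6]
width: 0.517
grip_force: 42.3
```

carry_out(series="-0.0058 0.0528 0 0.46;-0.0058 0.0528 0 0.46;-0.0058 0.0528 0 0.46;-0.0058 0.0528 0 0.46;-0.0058 0.0528 0 0.46;-0.0058 0.0528 0 0.46;-0.0058 0.0528 0 0.46;-0.0058 0.0528 0 0.46;-0.0058 0.0528 0 0.46;0 0 0 0;0 0 0 0;0 0 0 0")

```text
time: 59.55
tool_pos: [0.4937, 0.0742, 0.2748]
tcp_rot: [-2.347, -2.087, 0.002]
wrist_force: [0.6, -0.0, -0.5]
width: 0.52
grip_force: 42.2
```

carry_out(series="-0.0007 0.002 -0.025 0;0 0 -0.025 0;0 0 -0.02 0;0 0 -0.012 0;0 0 -0.007 0;0 0 -0.0035 0;0 0 -0.0015 0;0 0 0 0;0 0 0 0;0 0 0 0")

```text
time: 60.8
tool_pos: [0.4934, 0.0775, 0.1819]
tcp_rot: [2.346, 2.089, 0.001]
wrist_force: [-0.5, -0.2, -1.5]
width: 0.521
grip_force: 42.3
```

carry_out(series="0 0 0 0;0 0 0 0;0 0 0 0;0 0 0 0;0 0 0.03 0;0 0 0.05 0;0 0 0.03 0;0.005 -0.05 0 9.5;0.005 -0.05 0 9.5;0.01 -0.05 0 9.5;0.01 -0.05 0 10;0.01 -0.05 0 10;0.01 -0.06 0 10;0 0 0 10;0 0 0 10;0 0 0 0;0 0 0 0;0 0 0 0", jaw=1)

```text
time: 63.05
tool_pos: [0.5432, -0.2324, 0.2917]
tcp_rot: [0.497, 3.102, -0.0]
wrist_force: [0.0, -0.1, 0.1]
width: 1.001
grip_force: 0.0
```

Run:
```python
from h import *
s=bot.read_state();print(s["tool_pos"],s["tcp_rot"])
R=look("l10",[(210,190,190),(240,170,170)])
for n in R:
    P=R[n][1]
    u,v,z=prof(P,(.493,.0705),83.3,.17,.2,.06); k=(z>175); print(n,"unit in tray",k.sum(),np.percentile(v[k],[1,50,99]).round(1),np.percentile(u[k],[1,50,99]).round(1),np.percentile(z[k],[5,50,95]).round(1))
    x,y,z=P[...,0],P[...,1],P[...,2]
    print("ridge",rect(P,(np.hypot(x-.54,y+.243)<.07)&(z>.018)&(z<.034)))
```

```text
[ 0.54322652 -0.23235537  0.29168991] [ 4.96634333e-01  3.10196365e+00 -1.24908121e-04]
top unit in tray 729 [-24.    6.1  40.9] [-24.   -2.2  20.2] [178.7 187.1 190.6]
ridge (array([0., 0.]), array([0., 0.]), 0.0, 0)
side unit in tray 590 [-22.5  19.   43.3] [-21.2   0.4  23.9] [177.8 189.2 192.1]
ridge (array([ 546.1, -243.3]), array([23.2, 70.6]), 73.3, 169)
```

View pics/l10.png

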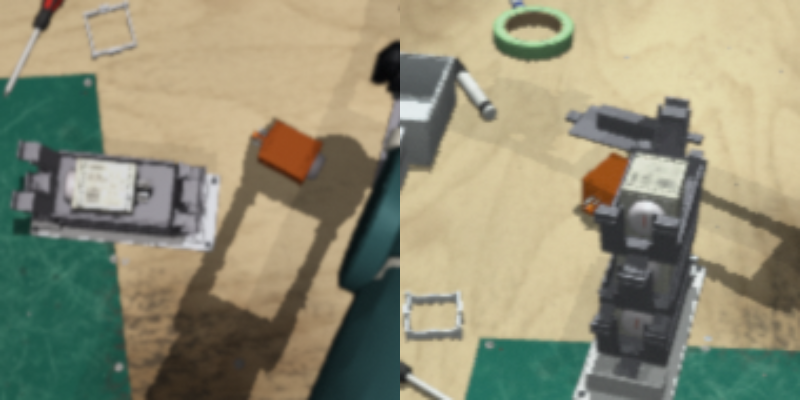

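Timer 3 lies flat. Now the cover: ridge centre (538.7, -243.8), two-lug end toward -x (heading 162°).

carry_out(series="-0.0045 -0.0114 -0.05 0.4;0 0 -0.055 0;0 0 -0.055 0;0 0 -0.05 0;0 0 -0.035 0;0 0 -0.0225 0;0 0 0 0;0 0 0 0;0 0 0 0")

```text
time: 64.28
tool_pos: [0.5401, -0.2447, 0.026]
tcp_rot: [0.484, 3.101, -0.002]
wrist_force: [0.1, 0.1, 0.4]
width: 1.002
grip_force: 0.0
```

carry_out(series="0 0 0 0;0 0 0 0;0 0 0 0;0 0 0 0;0 0 0 0;0 0 0 0;0 0 0 0;0 0 0 0;0 0 0 0;0 0 0.02 0;0 0 0.05 0;0 0 0.06 0;0 0 0.06 0;0 0 0.06 0;0 0 0 0;0 0 0 0;0 0 0 0", jaw=-1, grip_force=50)

```text
time: 66.4
tool_pos: [0.5372, -0.2433, 0.2715]
tcp_rot: [-0.483, -3.1, -0.002]
wrist_force: [-0.8, -0.3, -1.8]
width: 0.216
grip_force: 50.2
```

carry_out(series="-0.005 0.0348 0 -8.78;-0.005 0.0348 0 -8.78;-0.005 0.0348 0 -8.78;-0.005 0.0348 0 -8.78;-0.005 0.0348 0 -8.78;-0.005 0.0348 0 -8.78;-0.005 0.0348 0 -8.78;-0.005 0.0348 0 -8.78;-0.005 0.0348 0 -8.78;0 0 0 0;0 0 0 0;0 0 0 0;0 0 0 0")

```text
time: 68.03
tool_pos: [0.4937, 0.0683, 0.2739]
tcp_rot: [-2.349, -2.086, 0.001]
wrist_force: [-0.7, -1.1, -0.6]
width: 0.225
grip_force: 50.2
```

Run:
```python
from h import *
s=bot.read_state();c=s["tool_pos"];print(c,s["tcp_rot"])
R=look("l11",[(210,190,190),(280,190,110)])
for n in R:
    P=R[n][1];print(n,"below",ends(P,.14))
    u,v,z=prof(P,(.493,.0705),83.3,c[2]-.03,c[2]-.012,.1)
    print("plate z",np.percentile(z,[5,50,95]).round(1),len(u))
    for a in range(-90,90,6):
        k=(v>=a)&(v<a+6)
        if k.sum()>3: print(a,k.sum(),np.percentile(u[k],[2,98]).round(1),end="; ")
    print(v.min().round(1),v.max().round(1))
```

```text
[0.49373811 0.06833855 0.27387607] [-2.34926142e+00 -2.08560666e+00  7.21506476e-04]
top below [(1, 40, 'v', [66.8, 84.9], 'u', [-33.0, -17.2]), (-1, 77, 'v', [-88.3, -69.9], 'u', [-16.0, 8.5])]
plate z [248.6 251.9 255.3] 793
-84 26 [-8.6  6.9]; -78 31 [-8.4  8.4]; -72 57 [-28.9  29. ]; -66 109 [-31.1  29.8]; -60 111 [-31.5  30. ]; -54 109 [-29.9  30.9]; -48 42 [-8.8 30.6]; -18 33 [-32.2 -12.7]; -12 21 [-30.6 -15.7]; 24 15 [-31.9 -23.3]; 30 20 [-30.8 -21.8]; 36 24 [-31.6 -18.6]; 42 33 [-31.7 -15. ]; 48 34 [-30.6 -11.2]; 54 44 [-31.1  -8.4]; 60 33 [-30.7  -6.4]; 66 25 [-29.4 -17.3]; 72 19 [-29.2 -18.1]; -82.8 77.1
side below [(1, 190, 'v', [66.7, 87.3], 'u', [-29.7, 33.4])]
plate z [252.2 254.1 256.7] 933
-78 4 [5.  9.7]; -72 4 [-26.2  19.7]; -66 19 [-28.9  20.3]; -60 10 [-27.5  14. ]; -54 17 [-29.   18.8]; -48 13 [-28.5 -16.3]; -42 11 [-28.7 -17.9]; -36 13 [-28.3  21.7]; -30 13 [-28.8  33.1]; -24 15 [-28.8  33.8]; -18 21 [-27.6  32.6]; -12 27 [-28.7  33. ]; -6 41 [-27.9  34. ]; 0 32 [-27.9  32.9]; 6 39 [-28.  33.]; 12 44 [-28.8  33.1]; 18 45 [-28.5  31.8]; 24 45 [-27.6  34.1]; 30 62 [-28.2  32.9]; 36 90 [-26.6  32.5]; 42 71 [-28.3  32.8]; 48 67 [-26.7  33. ]; 54 68 [-27.7  30.7]; 60 67 [-28.   32.4]; 66 32 [-26.7  30.8]; 72 56 [-26.2  31.1]; 78 4 [-24.3  32.2]; -83.7 79.1
```

View pics/l11.png

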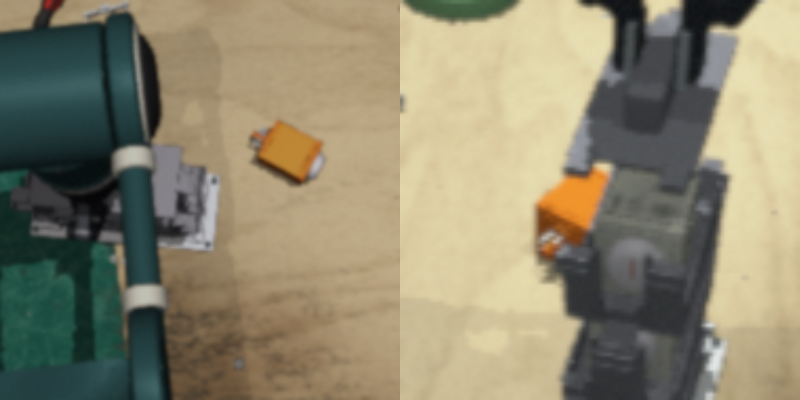

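The cover is level with its two lugs at the near end, above the two side pockets. I lower it with small corrections.

carry_out(series="-0.0005 0.001 -0.015 0;0 0 -0.012 0;0 0 -0.008 0;0 0 -0.005 0;0 0 -0.003 0;0 0 -0.003 0;0 0 -0.002 0;0 0 -0.001 0;0 0 -0.001 0;0 0 0 0;0 0 0 0")

```text
time: 69.5
tool_pos: [0.4934, 0.0702, 0.2244]
tcp_rot: [2.348, 2.087, 0.001]
wrist_force: [0.9, 0.6, -0.0]
width: 0.221
grip_force: 50.3
```

No contact yet, so I go a little further.

carry_out(series="0 0 -0.001 0;0 0 -0.001 0;0 0 -0.001 0;0 0 0 0;0 0 0 0")

```text
time: 70.12
tool_pos: [0.4946, 0.0702, 0.2244]
tcp_rot: [2.347, 2.085, 0.005]
wrist_force: [-2.7, -1.2, 12.0]
width: 0.222
grip_force: 51.9
```

carry_out(series="0 0 0.0015 0;0 0 0 0;0 0 0 0")

```text
time: 70.5
tool_pos: [0.4939, 0.0702, 0.2243]
tcp_rot: [2.348, 2.086, 0.002]
wrist_force: [-2.1, -0.8, 9.0]
width: 0.22
grip_force: 51.5
```

carry_out(series="0 0 0 0;0 0 0 0;0 0 0 0;0 0 0 0;0 0 0 0;0 0 0.03 0;0 0 0.04 0;-0.01 -0.05 0 0;-0.01 -0.06 0 0;-0.01 -0.06 0 0;0 -0.06 0 0;0 0 0 0;0 0 0 0", jaw=1)

```text
time: 72.12
tool_pos: [0.463, -0.1597, 0.2924]
tcp_rot: [-2.349, -2.085, -0.0]
wrist_force: [-0.3, 0.5, 0.0]
width: 0.999
grip_force: 0.0
```

Run:
```python
from h import *
R=look("l12",[(210,190,190),(270,190,150)])
for n in R:
    P=R[n][1]
    u,v,z=prof(P,(.493,.0705),83.3,.19,.24,.1)
    for a,b in((-80,-70),(-62,-48),(-30,30),(48,62),(70,80)):
        for sg in(1,-1):
            k=(v>a)&(v<b)&(u*sg>13)&(u*sg<29)&(z<222);print(n,(a,b),sg,np.round(np.median(z[k]),1) if k.any() else None,k.sum())
    k=z>220;print("ridge",np.median(z[k]).round(1),np.percentile(v[k],[1,99]).round(1),np.percentile(u[k],[1,99]).round(1))
    k=(v<-70)&(abs(u)<8);print("mid lug",np.median(z[k]).round(1),k.sum())
```

```text
top (-80, -70) 1 200.3 2
top (-80, -70) -1 201.4 5
top (-62, -48) 1 202.2 60
top (-62, -48) -1 201.6 60
top (-30, 30) 1 201.8 252
top (-30, 30) -1 201.8 259
top (48, 62) 1 202.0 59
top (48, 62) -1 202.3 58
top (70, 80) 1 203.9 37
top (70, 80) -1 204.6 32
ridge 224.8 [-40.4  37.9] [-10.5   9.1]
mid lug 203.9 77
side (-80, -70) 1 205.7 4
side (-80, -70) -1 None 0
side (-62, -48) 1 204.3 25
side (-62, -48) -1 204.5 30
side (-30, 30) 1 204.5 115
side (-30, 30) -1 204.3 155
side (48, 62) 1 204.3 38
side (48, 62) -1 204.7 40
side (70, 80) 1 205.3 42
side (70, 80) -1 205.9 32
ridge 227.0 [-38.1  39.2] [-7.8 11.6]
mid lug 206.0 43
```

View pics/l12.png

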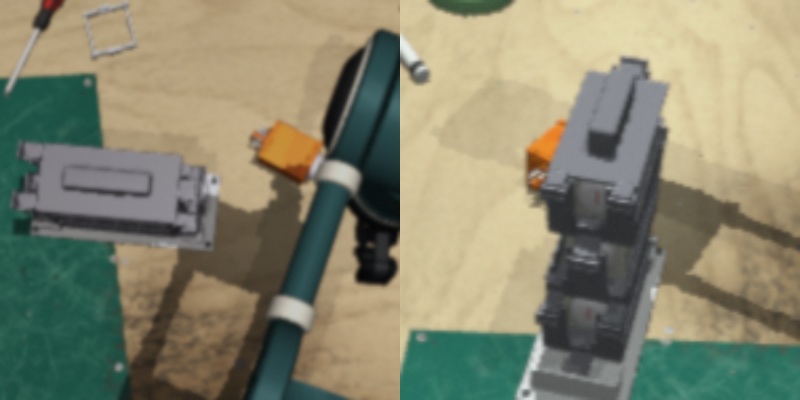

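The cover is level at 204 mm, with its lugs seated below the cheeks in the pockets. The tower is complete and the robot is clear.

```bash
python3 -c "
from h import *
print(bot.finish_job())"
```

```text
the job is handed in; nothing more can be done
None
```

The job is handed in: all three timers lie flat in their own trays, the three trays are stacked on the dock with the cover level on top, and the one spare tray was left on the mat; I had to set the first tray down on the mat once to regrip it and turn it round.

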